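# Fit the intake trumpets to two carburettors

### The job

Fit the four intake trumpets to the two twin-barrel carburettors, ready for clamping: the two tall bright ones go on the gold-coloured carburettor and the two short black ones on the grey one, one trumpet in each barrel, upright with its spigot in the barrel and its flange fully home on the face. Leave the two choke sleeves, the screwdriver and the pot of jets where they are.

Things in the scene. Friction and masses are not known exactly. Their poses are not given: they have to be found in the camera images.
- tall_1: Tall bright aluminium intake trumpet, hollow, upright, 68 mm high, 90 g. From the bottom: spigot 8 mm long, tapering from 39 mm diameter to 30 mm at its foot; flange 54 mm across, 4 mm thick; neck 45 mm across; flare; round rim 58 mm across, upright outside over the top 9 mm: hold it across the rim. Origin: centre of the spigot's foot, z up. The spigot goes into a barrel.
- tall_2: Tall bright aluminium intake trumpet, hollow, upright, 68 mm high, 90 g. From the bottom: spigot 8 mm long, tapering from 39 mm diameter to 30 mm at its foot; flange 54 mm across, 4 mm thick; neck 45 mm across; flare; round rim 58 mm across, upright outside over the top 9 mm: hold it across the rim. Origin: centre of the spigot's foot, z up. The spigot goes into a barrel.
- short_1: Short black intake trumpet, hollow, upright, 38 mm high, 60 g. From the bottom: spigot 8 mm long, tapering from 39 mm diameter to 30 mm at its foot; flange 54 mm across, 4 mm thick; neck 45 mm across; flare; round rim 58 mm across, upright outside over the top 9 mm: hold it across the rim. Origin: centre of the spigot's foot, z up. The spigot goes into a barrel.
- short_2: Short black intake trumpet, hollow, upright, 38 mm high, 60 g. From the bottom: spigot 8 mm long, tapering from 39 mm diameter to 30 mm at its foot; flange 54 mm across, 4 mm thick; neck 45 mm across; flare; round rim 58 mm across, upright outside over the top 9 mm: hold it across the rim. Origin: centre of the spigot's foot, z up. The spigot goes into a barrel.
- carb_gold: Gold-coloured twin-barrel carburettor, fixed, on a 176x120 steel plate (all mm). Origin: under the plate, midway between the barrels, z up. Top face flat, z=110, 150 (x) by 66 (y). Barrels: upright bores 45 across, centres x=+45 and x=-45, y=0. Float chamber on the +y side out to y=78, up to z=94. A seated trumpet's flange lies on the face, its origin at z=102; spigot play 3 all round.
- carb_grey: Dark grey twin-barrel carburettor, fixed, on a 176x120 steel plate (all mm). Origin: under the plate, midway between the barrels, z up. Top face flat, z=110, 150 (x) by 66 (y). Barrels: upright bores 45 across, centres x=+45 and x=-45, y=0. Float chamber on the +y side out to y=78, up to z=94. A seated trumpet's flange lies on the face, its origin at z=102; spigot play 3 all round.
- sleeve_1: A loose choke sleeve, not a trumpet and not to be moved: straight tube without a flare, dull mid-grey metal, 45 mm across, 36 mm high, waisted inside, upright. Origin: centre of the underside.
- sleeve_2: A second loose choke sleeve, not a trumpet and not to be moved: straight tube without a flare, dull mid-grey metal, 45 mm across, 36 mm high, waisted inside, upright. Origin: centre of the underside.
- driver: Screwdriver with a green handle, lying on the far side of the bench, not to be moved: 180 mm long, handle 26 mm thick. Origin: middle of its length, on the bench; x axis along it towards the tip.
- pot: Clear plastic pot with brass jets in it, not to be moved: 70 mm high, 86 mm across the mouth. Origin: centre of its underside.
Things that resemble listed ones, but are neither listed nor needed, are in the scene too. What is shaped like the tall_1 but turquoise is not meant. Leave any purple look-alike of the short_2 alone.

How it is judged:
By the outcome, as a careful person would: the job done as asked, in the order asked, and still so for the second after the job is handed in, with the robot touching nothing.
It also fails if it takes over 112 s, if anything falls off the work surface, if the arm or the gripper's body presses on something with over 40 N, if the wrist force passes 120 N, or if a joint passes its speed limit or range.

### The arm

A 6-joint arm with a two-finger parallel gripper is mounted at the origin on the work surface. World frame = base frame: x ahead of the robot, y to its left, z up, the work surface at z = 0. Lengths are in m, angles in rad, forces in N, time in s.
With the tool pointing down it reaches from about 0.375 to 0.975 m from the base axis. Payload 3.8 kg.
Tool frame: the origin (TCP) lies midway between the tips of the shut fingers; the grasp point (between the pads) lies 19 mm behind it; z points along the fingers, y is the line along which they close (so a half turn about z gives the same grasp; the last joint's range is limited). The gripper opens to 85 mm and grips with 20 to 120 N. Pads are 22 mm wide; open, the fingers measure 114 mm over their backs; the gripper's body (76 mm by 85 mm) begins 54 mm behind the grasp point. The pads swing forward as they close: fully open they stand 13 mm farther back than shut.
Start: joints at [-1.168, 0.264, 1.604, -0, 1.274, -0.037], TCP at [0.287, -0.611, 0.231] pointing down, gripper open.
Joint ranges: [-2.63, 2.63], [-0.94, 2.18], [0.31, 2.57], [-1.31, 4.45], [0, 2.66], [-2.55, 2.55]. Speed limits (rad/s): [2.57, 2.57, 3.14, 3.14, 3.14, 3.14].

### API

Orientations are given as a rotation vector (axis times angle).
In Python, from workcell import bot, read_camera, camera_info, ticket gives the robot as it stands.
- The arm moves only by the tool servo_tool, never from a script. Its argument "targets" is a list of rows, each an object of numbers: "hand": the closure, from -1 (fully open) to 1 (shut); "x", "y", "z": the shift along the tool's x, y, z as a fraction of full scale; "roll": the turn about the tool's z as a fraction of full scale. In form: [{"hand": .., "x": .., "y": .., "z": .., "roll": ..}, ...]. A call has 1 to 10 rows; each row is the pose to reach, as a shift and turn from the pose commanded when the call began, along the tool's axes at that moment, turning the shorter way round; what a row does not reach only later rows make up. Full scale, the value 1, is 50 cm for a shift and 180 degrees for a turn. A row lasts 1/12 s, in which the tool goes at most 41.7 mm and 7.16 degrees, less where a joint would pass 70% of its speed; a pose out of reach is approached as far as the arm can. A call with a number of a shift or a turn outside -1 to 1 is refused whole. A call with a gripper value outside its range is refused whole. The fingers move at their own pace and stop on an object; "grip_force" is the grip in N (left out, the last holds). Time passes only in rows, so rows that repeat a pose let the fingers close. It gives the time, the measured TCP pose, the force, the opening and the grip force at its end, in the units of the state.
- bot.read_state(): the state, without advancing time (a new reading comes with each control period).
- read_camera(name): name is "scene" or "top" or "wrist"; returns the picture (480x640x3 uint8, red, green, blue); there is no depth.
- camera_info(name): a dict with "fx", "fy", "cx", "cy" (pixels), "k1" (the pictures are not rectified: a ray, as slopes to the right and down, at radius r is drawn at 1 + k1 r^2 times it, then the intrinsics apply), "eye" and "orientation" of the camera in the world; the wrist camera has in their place "T_tool_cam" (4x4, takes a point from camera to tool coordinates, whose origin is the TCP and whose axes are the flange's). Camera axes: x right, y down, z forward; pixel columns grow to the right and rows downward; lengths in m; the calibration is good to about 2 mm. A picture is of the moment at which its call begins: read the wrist's pose just before it. camera_info takes no time and is no camera call.
- ticket.finish_job(): hands the job in; it is judged then, once.
The state is a dict: "time": time; "q": joint angles; "joint_vel": joint speeds; "joint_torque": joint torques, N m; "tool_pos": TCP position; "tcp_rot": TCP orientation; "wrist_force": force on the tool from outside, world axes, zero at the start; "torque": the same for the moment, N m; "width": opening from 0.0 (shut) to 1.0 (fully open); "grip_force": force on a finger pad.
Only numpy, scipy, OpenCV 4.12 (cv2) and the standard library are available. Lean on these libraries where they do the work, as an engineer would, in place of code of your own. Each camera call takes 0.05 s, during which the arm holds its last target. There are 200 camera calls.

## Working session

There is one attempt and no reset: what is moved stays moved. The work goes in short steps, Python scripts to look and compute and a tool call to move; the robot and the scene stay as the last step left them, time stands still between calls to the robot, and variables do not carry over. Pictures are saved under pics/ and viewed, at most 14 in all, crops included, and the job is handed in when it is done.

Besides the shell and the picture viewer there is one more tool, called after ">>>" by a JSON object that holds its "api" and its "payload". servo_tool: Moves the arm, as the interface text tells. Its arguments: {"type":"object","properties":{"targets":{"type":"array"},"grip_force":{"type":"number"}},"required":["targets"]}

```bash
mkdir -p pics; python3 - <<'E'
from workcell import bot, read_camera, camera_info
import cv2
for n in("top","scene"):
    im=read_camera(n); cv2.imwrite(f"pics/{n}0.png",im[:,:,::-1]); print(n,camera_info(n))
print(camera_info("wrist")); print(bot.read_state())
E
```

```text
top {'fx': 570.250689294722, 'fy': 570.250689294722, 'cx': 320.0427072002154, 'cy': 245.98012738502058, 'k1': -0.0395006580384081, 'eye': array([0.47370887, 0.00545865, 1.23877307]), 'orientation': array([-2.18621247,  2.17634929, -0.08158366])}
scene {'fx': 454.19147411621566, 'fy': 454.19147411621566, 'cx': 317.93966691271294, 'cy': 239.06639415873846, 'k1': -0.025014223463618982, 'eye': array([0.97306747, 0.08828469, 0.79678038]), 'orientation': array([-1.73311405, -2.15988214,  0.55539122])}
{'fx': 399.059524007237, 'fy': 399.059524007237, 'cx': 327.5546300494393, 'cy': 237.37915271277092, 'k1': -0.04991842745569511, 'T_tool_cam': array([[ 1.42158072e-03, -9.60231132e-01, -2.79202709e-01,
         7.05124640e-02],
       [ 9.99998865e-01,  1.22571769e-03,  8.76090441e-04,
         5.97989179e-05],
       [-4.99025617e-04, -2.79203638e-01,  9.60231784e-01,
        -1.42726408e-01],
       [ 0.00000000e+00,  0.00000000e+00,  0.00000000e+00,
         1.00000000e+00]])}
{'time': 0.1, 'q': array([-1.16790514e+00,  2.64703327e-01,  1.60526481e+00, -2.48229747e-05,
        1.27370374e+00, -3.68773643e-02]), 'joint_vel': array([ 0.00124246, -0.00263648, -0.00342453,  0.00028019, -0.000567  ,
       -0.00039809]), 'joint_torque': array([-2.00123900e-04, -5.16709721e+01, -3.68589771e+01, -1.39223671e-04,
        6.31834060e-03,  3.27224711e-06]), 'tool_pos': array([ 0.28710758, -0.6101502 ,  0.23005456]), 'tcp_rot': array([-3.06395796e+00, -6.84799936e-01,  6.30615585e-04]), 'wrist_force': array([-0.11016181,  0.06631748, -0.57777388]), 'torque': array([ 0.02160782, -0.01154133, -0.03274844]), 'grip_force': 0.0, 'width': 0.9986861475764889}
```

View pics/top0.png

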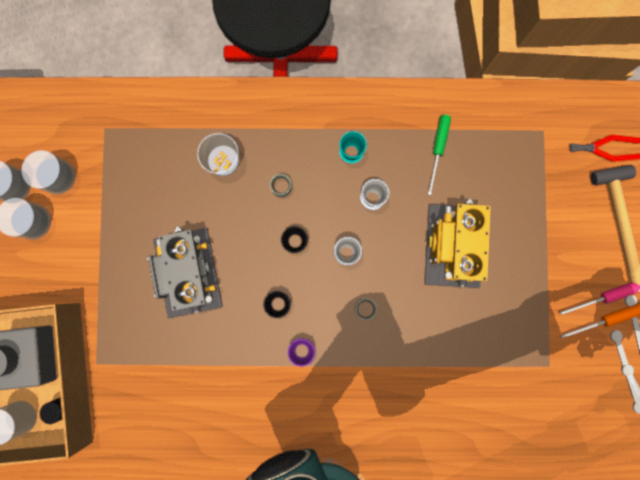

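View pics/scene0.png

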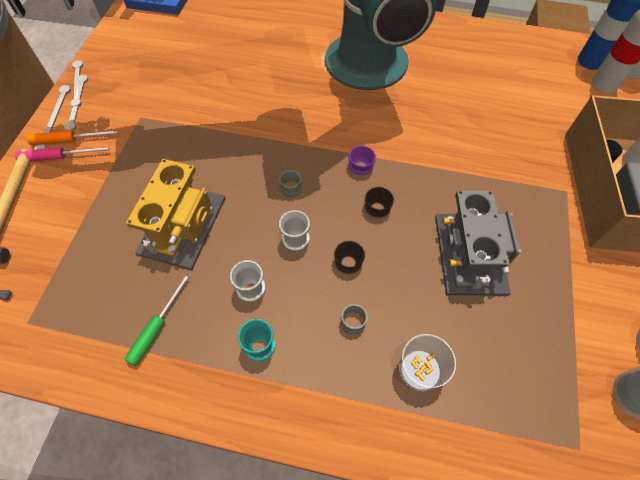

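Top view: the bright tall candidates are at (375,193) and (348,250), with a turquoise decoy at (352,148). The short black ones are at (294,239) and (277,304), with a purple decoy at (301,352). The sleeves are at (281,184) and (366,309), the gold bores at (472,218) and (471,265), and the grey bores at (179,247) and (189,292). Next is a close crop and a measurement.

```bash
cat > h.py <<'E'
import numpy as np, cv2
from scipy.spatial.transform import Rotation as R
from workcell import bot, read_camera, camera_info
def cam(n):
    c=camera_info(n)
    if n=="wrist":
        s=bot.read_state(); T=np.eye(4); T[:3,:3]=R.from_rotvec(s["tcp_rot"]).as_matrix(); T[:3,3]=s["tool_pos"]; T=T@c["T_tool_cam"]
    else:
        T=np.eye(4); T[:3,:3]=R.from_rotvec(c["orientation"]).as_matrix(); T[:3,3]=c["eye"]
    return c,T
def ray(cT,uv,z):
    c,T=cT; d=np.array([(uv[0]-c["cx"])/c["fx"],(uv[1]-c["cy"])/c["fy"]]); p=d.copy()
    for _ in range(8): p=d/(1+c["k1"]*(p@p))
    v=T[:3,:3]@np.array([*p,1]); return (T[:3,3]+v*(z-T[2,3])/v[2])[:2]
def proj(cT,P):
    c,T=cT; q=(np.asarray(P)-T[:3,3])@T[:3,:3]; p=q[:2]/q[2]; p=p*(1+c["k1"]*(p@p)); return p*c["fx"]+[c["cx"],c["cy"]]
E
python3 - <<'E'
from h import *
im=cv2.imread("pics/top0.png"); T=cam("top")
ob={"tA":(375,193,.068),"tB":(348,250,.068),"sA":(294,239,.038),"sB":(277,304,.038),"g1":(472,218,.11),"g2":(471,265,.11),"y1":(179,247,.11),"y2":(189,292,.11)}
tiles=[]
for k,(u,v,z) in ob.items():
    print(k,ray(T,(u,v),z).round(3))
    tiles.append(cv2.resize(im[v-24:v+24,u-24:u+24],(200,200),interpolation=cv2.INTER_CUBIC))
cv2.imwrite("pics/crop.png",np.vstack([np.hstack(tiles[:4]),np.hstack(tiles[4:])]))
hsv=cv2.cvtColor(im,cv2.COLOR_BGR2HSV)
for k in ("tA","tB","sA","sB"):
    u,v,z=ob[k]; w=hsv[v-24:v+24,u-24:u+24]
    m=((w[...,1]<70)&(w[...,2]>110)) if k[0]=="t" else (w[...,2]<60)
    m=m.astype(np.uint8); cs,_=cv2.findContours(m,cv2.RETR_EXTERNAL,cv2.CHAIN_APPROX_NONE)
    c=max(cs,key=cv2.contourArea); (a,b),r=cv2.minEnclosingCircle(c); a+=u-24;b+=v-24
    print(k,"circle px",round(a,1),round(b,1),round(r,1),ray(T,(a,b),z).round(4),"diam",np.linalg.norm(ray(T,(a-r,b),z)-ray(T,(a+r,b),z)).round(4))
E
```

```text
tA [ 0.675 -0.106]
tB [ 0.556 -0.05 ]
sA [0.581 0.063]
sB [0.444 0.098]
g1 [ 0.618 -0.295]
g2 [ 0.524 -0.292]
y1 [0.557 0.289]
y2 [0.468 0.267]
tA circle px 373.6 193.8 16.2 [ 0.6728 -0.1027] diam 0.0672
tB circle px 347.3 250.5 15.0 [ 0.5547 -0.0482] diam 0.0619
sA circle px 294.1 239.0 12.6 [0.5806 0.063 ] diam 0.0535
sB circle px 276.7 303.9 12.9 [0.4439 0.0984] diam 0.054
```

View pics/crop.png

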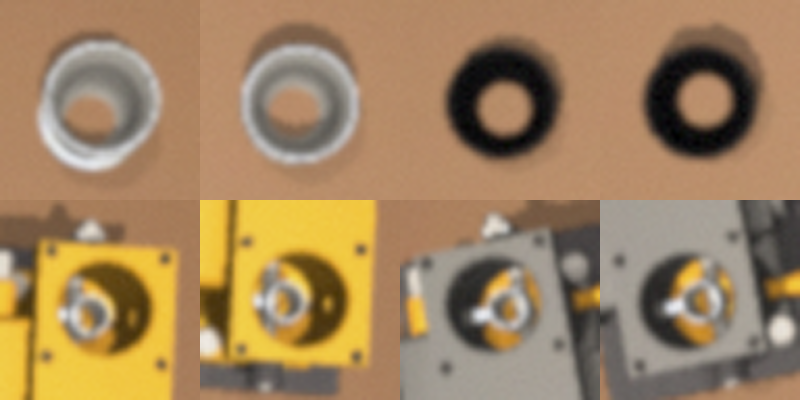

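The crop confirms the choice: two bright flared trumpets at (375.7,192.3) and (348,250.5), two black flared rings at (294,239) and (277,304), and bores at about (472.8,219.5), (471.3,264.8), (177.5,247.8) and (185.8,292). I'll go above tall A and refine with the wrist camera.

```bash
cat >> h.py <<'E'
def go(x,y,z,yaw=None):
    s=bot.read_state(); M=R.from_rotvec(s["tcp_rot"]).as_matrix(); d=M.T@(np.array([x,y,z])-s["tool_pos"])
    y0=np.degrees(np.arctan2(M[1,0],M[0,0])); dy=0 if yaw is None else (yaw-y0+90)%180-90
    n=max(np.linalg.norm(d)/.0417,abs(dy)/7.16)
    print("pos",s["tool_pos"].round(4),"yaw",y0.round(2),"t",round(s["time"],2),"tilt",M[:,2].round(4))
    print("shift",(d/.5).round(4),"roll",round(-dy/180,4),"rows",n.round(1))
E
python3 - <<'E'
from h import *
T=cam("top")
for k,u,v,z in(("tA",375.7,192.3,.068),("tB",348,250.5,.068),("g1",472.8,219.5,.11),("g2",471.3,264.8,.11),("y1",177.5,247.8,.11),("y2",185.8,292,.11)): print(k,ray(T,(u,v),z).round(4))
go(.677,-.107,.23,0)
E
```

```text
tA [ 0.676 -0.107]
tB [ 0.5547 -0.0496]
g1 [ 0.6149 -0.2969]
g2 [ 0.5244 -0.2925]
y1 [0.5556 0.2917]
y2 [0.468  0.2731]
pos [ 0.2871 -0.6102  0.2301] yaw 25.2 t 0.1 tilt [-8.0e-04  1.9e-03 -1.0e+00]
shift [ 1.134  -0.5786  0.0014] roll 0.14 rows 15.3
```

>>> {"api": "servo_tool", "payload": {"targets": [{"hand": -1,"x": 0.78,"y": -0.33,"z": -0.1,"roll": 0.14},{"hand": -1,"x": 0.78,"y": -0.33,"z": -0.1,"roll": 0.14},{"hand": -1,"x": 0.78,"y": -0.33,"z": -0.1,"roll": 0.14},{"hand": -1,"x": 0.78,"y": -0.33,"z": -0.1,"roll": 0.14},{"hand": -1,"x": 0.78,"y": -0.33,"z": -0.1,"roll": 0.14},{"hand": -1,"x": 0.78,"y": -0.33,"z": -0.1,"roll": 0.14},{"hand": -1,"x": 0.78,"y": -0.33,"z": -0.1,"roll": 0.14},{"hand": -1,"x": 0.78,"y": -0.33,"z": -0.1,"roll": 0.14},{"hand": -1,"x": 0.78,"y": -0.33,"z": -0.1,"roll": 0.14},{"hand": -1,"x": 0.78,"y": -0.33,"z": -0.1,"roll": 0.14}]}}

```text
time: 0.93
tool_pos: [0.5636, -0.3015, 0.2798]
tcp_rot: [-3.141, 0.0, 0.001]
wrist_force: [0.8, -0.4, 0.3]
width: 1.002
grip_force: 0.0
```

>>> {"api": "servo_tool", "payload": {"targets": [{"hand": -1,"x": 0,"y": 0,"z": 0,"roll": 0},{"hand": -1,"x": 0,"y": 0,"z": 0,"roll": 0},{"hand": -1,"x": 0,"y": 0,"z": 0,"roll": 0},{"hand": -1,"x": 0,"y": 0,"z": 0,"roll": 0}]}}

```text
time: 1.27
tool_pos: [0.5619, -0.3041, 0.2793]
tcp_rot: [-3.141, 0.002, 0.002]
wrist_force: [-1.0, -0.7, 0.2]
width: 1.0
grip_force: 0.0
```

```bash
python3 - <<'E'
from h import *
T=cam("wrist"); im=read_camera("wrist")[:,:,::-1].copy(); cv2.imwrite("pics/w1raw.png",im)
for P in((.6149,-.2969,.11),(.5244,-.2925,.11)):
    q=proj(T,P); print(q.round(1)); cv2.drawMarker(im,tuple(int(a) for a in q),(255,0,0))
np.save("T1.npy",T[1]); cv2.imwrite("pics/w1.png",im)
go(.677,-.107,.23,0)
E
```

```text
[317.6 145.4]
[312.9 257.3]
pos [ 0.5617 -0.3044  0.2794] yaw -0.1 t 1.32 tilt [-1.2e-03  3.0e-04 -1.0e+00]
shift [ 0.23   -0.3952  0.0986] roll -0.0005 rows 5.6
```

View pics/w1.png

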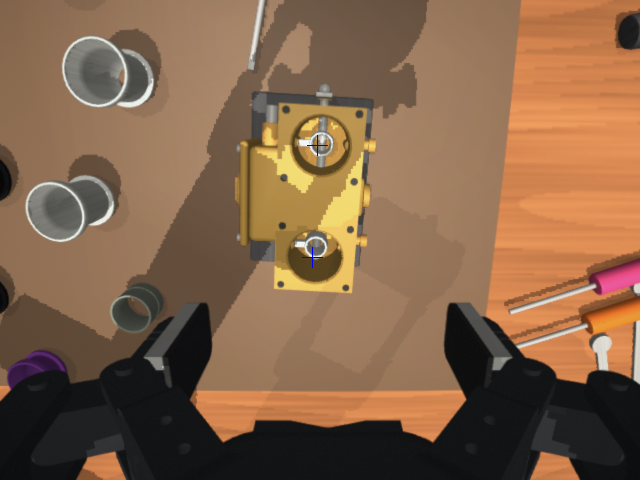

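Wrist view: gold bores are centred at about (320.5,144.5) and (315.5,256), within about 2 mm of the top-camera estimate. Now going above tall A.

>>> {"api": "servo_tool", "payload": {"targets": [{"hand": -1,"x": 0.23,"y": -0.395,"z": 0.08,"roll": 0},{"hand": -1,"x": 0.23,"y": -0.395,"z": 0.08,"roll": 0},{"hand": -1,"x": 0.23,"y": -0.395,"z": 0.08,"roll": 0},{"hand": -1,"x": 0.23,"y": -0.395,"z": 0.08,"roll": 0},{"hand": -1,"x": 0.23,"y": -0.395,"z": 0.08,"roll": 0},{"hand": -1,"x": 0.23,"y": -0.395,"z": 0.08,"roll": 0},{"hand": -1,"x": 0.23,"y": -0.395,"z": 0.08,"roll": 0},{"hand": -1,"x": 0.23,"y": -0.395,"z": 0.08,"roll": 0},{"hand": -1,"x": 0.23,"y": -0.395,"z": 0.08,"roll": 0},{"hand": -1,"x": 0.23,"y": -0.395,"z": 0.08,"roll": 0}]}}

```text
time: 2.15
tool_pos: [0.6773, -0.108, 0.2403]
tcp_rot: [3.141, -0.004, 0.0]
wrist_force: [-0.5, 0.2, -0.4]
width: 1.002
grip_force: 0.0
```

```bash
python3 - <<'E'
from h import *
T=cam("wrist")
C=(T[0],np.load("T1.npy"))
for u,v in((320.5,144.5),(315.5,256)): print("bore",ray(C,(u,v),.11).round(4))
im=read_camera("wrist")[:,:,::-1].copy(); cv2.imwrite("pics/w2raw.png",im)
for P in((.676,-.107,.068),(.5547,-.0496,.068)):
    q=proj(T,P); print(q.round(1)); cv2.drawMarker(im,tuple(int(a) for a in q),(255,0,0))
np.save("T2.npy",T[1]); cv2.imwrite("pics/w2.png",im)
go(.677,-.107,.036,0)
E
```

```text
bore [ 0.6155 -0.2991]
bore [ 0.5256 -0.2946]
[325.6 214. ]
[262.  346.2]
pos [ 0.6773 -0.108   0.2405] yaw -0.14 t 2.2 tilt [ 5.e-04 -5.e-04 -1.e+00]
shift [-0.0009 -0.0022  0.4091] roll -0.0008 rows 4.9
```

View pics/w2.png

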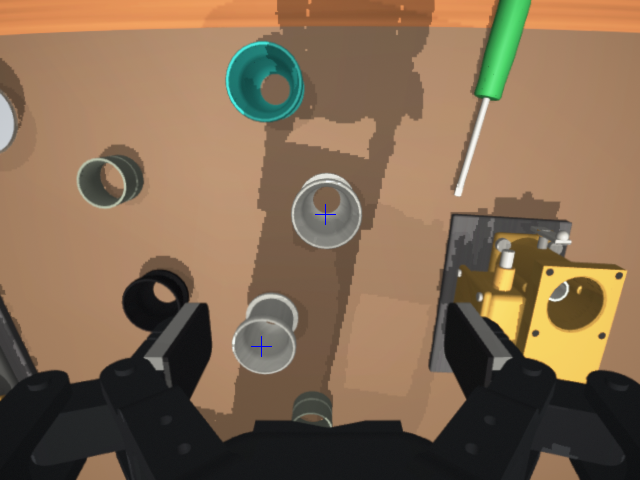

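Rim centres are tall A at (326.5,213) and tall B at (264.5,344), both agreeing with the estimates. Descending on tall A and gripping.

>>> {"api": "servo_tool", "payload": {"targets": [{"hand": -1,"x": -0.001,"y": 0,"z": 0.08},{"hand": -1,"x": -0.001,"y": 0,"z": 0.16},{"hand": -1,"x": -0.001,"y": 0,"z": 0.24},{"hand": -1,"x": -0.001,"y": 0,"z": 0.31},{"hand": -1,"x": -0.001,"y": 0,"z": 0.36},{"hand": -1,"x": -0.001,"y": 0,"z": 0.39},{"hand": -1,"x": -0.001,"y": 0,"z": 0.403},{"hand": -1,"x": -0.001,"y": 0,"z": 0.403},{"hand": -1,"x": -0.001,"y": 0,"z": 0.403}]}}

```text
invalid input
```

>>> {"api": "servo_tool", "payload": {"targets": [{"hand": 1,"x": 0},{"hand": 1,"x": 0},{"hand": 1,"x": 0},{"hand": 1,"x": 0},{"hand": 1,"x": 0},{"hand": 1,"x": 0},{"hand": 1,"x": 0},{"hand": 1,"x": 0}], "grip_force": 40}}

```text
invalid input
```

>>> {"api": "servo_tool", "payload": {"targets": [{"hand": 1,"z": -0.01},{"hand": 1,"z": -0.03},{"hand": 1,"z": -0.08},{"hand": 1,"z": -0.16},{"hand": 1,"z": -0.24},{"hand": 1,"z": -0.3},{"hand": 1,"z": -0.34},{"hand": 1,"z": -0.34}]}}

```text
invalid input
```

```bash
python3 - <<'E'
from h import *
im=read_camera("wrist")[:,:,::-1].copy(); cv2.imwrite("pics/w3.png",im)
np.save("T3.npy",cam("wrist")[1])
print({k:bot.read_state()[k] for k in("width","grip_force","wrist_force")})
go(.6155,-.2991,.2,-3)
E
```

```text
{'width': 0.9985466141651183, 'grip_force': 0.0, 'wrist_force': array([-0.00400005, -0.23919539, -0.86621013])}
pos [ 0.6774 -0.1078  0.2406] yaw -0.14 t 2.25 tilt [ 6.e-04 -4.e-04 -1.e+00]
shift [-0.1229  0.3828  0.0812] roll 0.0159 rows 4.9
```

View pics/w3.png

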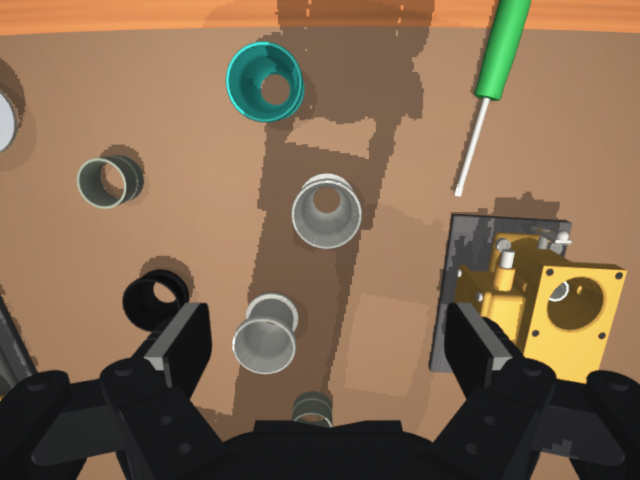

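The moves were refused because every row needs all five fields. Nothing moved, and the picture is unchanged. Sending them again in full.

>>> {"api": "servo_tool", "payload": {"targets": [{"hand": -1,"x": -0.001,"y": 0,"z": 0.08,"roll": 0},{"hand": -1,"x": -0.001,"y": 0,"z": 0.16,"roll": 0},{"hand": -1,"x": -0.001,"y": 0,"z": 0.24,"roll": 0},{"hand": -1,"x": -0.001,"y": 0,"z": 0.31,"roll": 0},{"hand": -1,"x": -0.001,"y": 0,"z": 0.36,"roll": 0},{"hand": -1,"x": -0.001,"y": 0,"z": 0.39,"roll": 0},{"hand": -1,"x": -0.001,"y": 0,"z": 0.403,"roll": 0},{"hand": -1,"x": -0.001,"y": 0,"z": 0.403,"roll": 0},{"hand": -1,"x": -0.001,"y": 0,"z": 0.403,"roll": 0}]}}

```text
time: 3.0
tool_pos: [0.6786, -0.1066, 0.0402]
tcp_rot: [3.141, -0.001, 0.004]
wrist_force: [0.7, 0.1, 0.2]
width: 1.0
grip_force: 0.0
```

>>> {"api": "servo_tool", "payload": {"targets": [{"hand": 1,"x": 0,"y": 0,"z": 0,"roll": 0},{"hand": 1,"x": 0,"y": 0,"z": 0,"roll": 0},{"hand": 1,"x": 0,"y": 0,"z": 0,"roll": 0},{"hand": 1,"x": 0,"y": 0,"z": 0,"roll": 0},{"hand": 1,"x": 0,"y": 0,"z": 0,"roll": 0},{"hand": 1,"x": 0,"y": 0,"z": 0,"roll": 0},{"hand": 1,"x": 0,"y": 0,"z": 0,"roll": 0},{"hand": 1,"x": 0,"y": 0,"z": 0,"roll": 0}], "grip_force": 40}}

```text
time: 3.67
tool_pos: [0.6795, -0.1063, 0.0416]
tcp_rot: [3.141, 0.0, 0.007]
wrist_force: [-0.3, -0.6, 6.7]
width: 0.668
grip_force: 42.1
```

>>> {"api": "servo_tool", "payload": {"targets": [{"hand": 1,"x": 0,"y": 0,"z": -0.01,"roll": 0},{"hand": 1,"x": 0,"y": 0,"z": -0.03,"roll": 0},{"hand": 1,"x": 0,"y": 0,"z": -0.08,"roll": 0},{"hand": 1,"x": 0,"y": 0,"z": -0.16,"roll": 0},{"hand": 1,"x": 0,"y": 0,"z": -0.24,"roll": 0},{"hand": 1,"x": 0,"y": 0,"z": -0.3,"roll": 0},{"hand": 1,"x": 0,"y": 0,"z": -0.34,"roll": 0},{"hand": 1,"x": 0,"y": 0,"z": -0.34,"roll": 0},{"hand": 1,"x": 0,"y": 0,"z": -0.34,"roll": 0}]}}

```text
time: 4.42
tool_pos: [0.6783, -0.106, 0.211]
tcp_rot: [3.141, 0.0, 0.006]
wrist_force: [-0.4, -0.8, -0.9]
width: 0.668
grip_force: 43.0
```

```bash
python3 - <<'E'
from h import *
T=cam("wrist"); im=read_camera("wrist")[:,:,::-1].copy(); im2=read_camera("scene")[:,:,::-1]
s=bot.read_state(); p=s["tool_pos"]
q=proj(T,p+[0,0,.026]); print("expected rim centre px",q.round(1)); cv2.drawMarker(im,tuple(int(a) for a in q),(255,0,0))
c,Ts=cam("scene"); u,v=proj((c,Ts),p).astype(int); cr=cv2.resize(im2[max(v-60,0):v+60,u-50:u+50],None,fx=3,fy=3)
im=cv2.resize(im,(480,360)); cv2.imwrite("pics/w4.png",np.hstack([im,cr[:360]]) if cr.shape[0]>=360 else im)
print({k:s[k] for k in("width","grip_force","wrist_force")})
go(.6155,-.2991,.2,-3)
E
```

```text
expected rim centre px [325.4 342.5]
{'width': 0.6691077456771282, 'grip_force': 42.99220813438296, 'wrist_force': array([-0.14359647,  0.01147776, -2.68214018])}
pos [ 0.6761 -0.1056  0.2067] yaw -0.0 t 4.52 tilt [-3.e-03  6.e-04 -1.e+00]
shift [-0.1211  0.3869  0.0135] roll 0.0167 rows 4.9
```

View pics/w4.png

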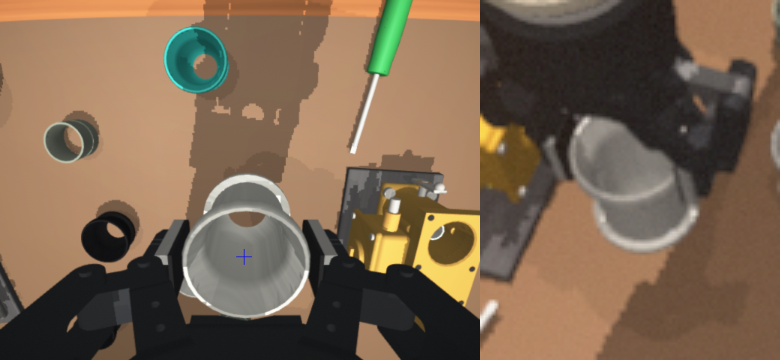

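Tall A is held upright. The rim ellipse spans about x 183–309, y 178–317 in the half-size picture, and I'm measuring its offset in the tool frame from the rim edges.

```bash
cat >> h.py <<'E'
def held(px,dz):
    "rim edge pixels (full size) -> tool x,y of points on the rim plane dz above TCP"
    c=camera_info("wrist"); C=(c,c["T_tool_cam"]); return [(ray(C,p,-dz)*1000).round(1) for p in px]
E
python3 - <<'E'
from h import *
k=4/3
print(held([(246*k,178*k),(246*k,317*k),(183*k,247*k),(309*k,247*k)],.0264))
im=cv2.imread("pics/w4.png")[150:340,160:330]; cv2.imwrite("pics/w4c.png",cv2.resize(im,None,fx=3,fy=3,interpolation=cv2.INTER_CUBIC))
E
```

```text
[array([36.8,  0.5]), array([-31.8,   0.6]), array([  5.4, -27. ]), array([ 5.5, 28. ])]
```

View pics/w4c.png

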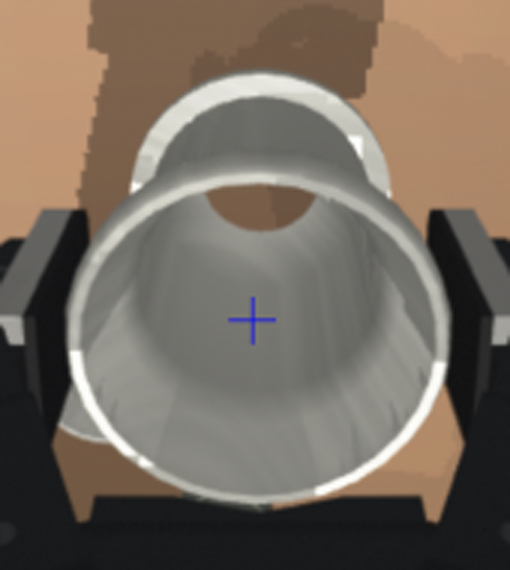

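```bash
python3 - <<'E'
from h import *
k=4/3
for d in(.0264,.020,.016):print(d,held([(246*k,206*k),(246*k,317.7*k),(182.7*k,257*k),(309*k,257*k)],d))
im=read_camera("wrist")[:,:,::-1].copy(); cv2.imwrite("pics/w5.png",im)
go(.6155,-.2991,.2,-3)
E
```

```text
0.0264 [array([24.7,  0.5]), array([-32.2,   0.6]), array([  0.5, -27.4]), array([ 0.5, 28.3])]
0.02 [array([22.1,  0.5]), array([-37.9,   0.6]), array([ -3.4, -28.9]), array([-3.3, 29.9])]
0.016 [array([20.6,  0.5]), array([-41.4,   0.6]), array([ -5.8, -29.9]), array([-5.7, 30.8])]
pos [ 0.6757 -0.1056  0.2058] yaw -0.0 t 4.57 tilt [-4.4e-03  8.0e-04 -1.0e+00]
shift [-0.1204  0.387   0.0119] roll 0.0166 rows 4.9
```

Held rim centre is about 3.5 mm behind the TCP in tool x and about 0.5 mm in y. Moving over gold bore 1.

>>> {"api": "servo_tool", "payload": {"targets": [{"hand": 1,"x": -0.02,"y": 0.07,"z": 0,"roll": 0},{"hand": 1,"x": -0.04,"y": 0.14,"z": 0,"roll": 0},{"hand": 1,"x": -0.06,"y": 0.21,"z": 0,"roll": 0},{"hand": 1,"x": -0.08,"y": 0.28,"z": 0,"roll": 0},{"hand": 1,"x": -0.1,"y": 0.34,"z": 0,"roll": 0},{"hand": 1,"x": -0.113,"y": 0.386,"z": 0,"roll": 0},{"hand": 1,"x": -0.113,"y": 0.386,"z": 0,"roll": 0},{"hand": 1,"x": -0.113,"y": 0.386,"z": 0,"roll": 0},{"hand": 1,"x": -0.113,"y": 0.386,"z": 0,"roll": 0},{"hand": 1,"x": -0.113,"y": 0.386,"z": 0,"roll": 0}]}}

```text
time: 5.4
tool_pos: [0.6206, -0.2976, 0.2071]
tcp_rot: [-3.14, -0.001, 0.003]
wrist_force: [0.8, -0.3, -2.3]
width: 0.671
grip_force: 43.1
```

```bash
python3 - <<'E'
from h import *
go(.619,-.2986,.160,-2)
T=cam("wrist")
im=read_camera("wrist")[:,:,::-1].copy(); im2=read_camera("scene")[:,:,::-1]
u,v=proj(cam("scene"),bot.read_state()["tool_pos"]-[0,0,.04]).astype(int); cr=cv2.resize(im2[v-60:v+60,u-50:u+50],None,fx=3,fy=3)
cv2.imwrite("pics/w6.png",np.hstack([cv2.resize(im,(480,360)),cr[:360]]))
E
```

```text
pos [ 0.6206 -0.2976  0.2071] yaw 0.05 t 5.4 tilt [-0.0019  0.0015 -1.    ]
shift [-0.0031  0.0022  0.0941] roll 0.0114 rows 1.1
```

View pics/w6.png

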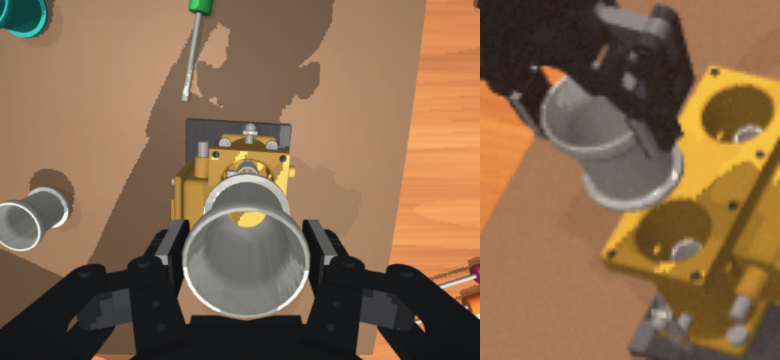

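Trumpet hangs over the far gold bore, with the lateral alignment plausible. Lowering it slowly.

>>> {"api": "servo_tool", "payload": {"targets": [{"hand": 1,"x": -0.003,"y": 0.002,"z": 0.03,"roll": 0},{"hand": 1,"x": -0.003,"y": 0.002,"z": 0.06,"roll": 0},{"hand": 1,"x": -0.003,"y": 0.002,"z": 0.08,"roll": 0},{"hand": 1,"x": -0.003,"y": 0.002,"z": 0.09,"roll": 0},{"hand": 1,"x": -0.003,"y": 0.002,"z": 0.1,"roll": 0},{"hand": 1,"x": -0.003,"y": 0.002,"z": 0.105,"roll": 0},{"hand": 1,"x": -0.003,"y": 0.002,"z": 0.11,"roll": 0},{"hand": 1,"x": -0.003,"y": 0.002,"z": 0.11,"roll": 0},{"hand": 1,"x": -0.003,"y": 0.002,"z": 0.11,"roll": 0}]}}

```text
time: 6.25
tool_pos: [0.6196, -0.3001, 0.154]
tcp_rot: [3.141, -0.0, 0.001]
wrist_force: [0.5, -0.6, -0.4]
width: 0.667
grip_force: 43.1
```

>>> {"api": "servo_tool", "payload": {"targets": [{"hand": 1,"x": 0,"y": 0,"z": 0.004,"roll": 0},{"hand": 1,"x": 0,"y": 0,"z": 0.008,"roll": 0},{"hand": 1,"x": 0,"y": 0,"z": 0.012,"roll": 0},{"hand": 1,"x": 0,"y": 0,"z": 0.012,"roll": 0}]}}

```text
time: 6.58
tool_pos: [0.619, -0.2998, 0.147]
tcp_rot: [-3.141, 0.0, 0.001]
wrist_force: [0.2, 0.6, -0.6]
width: 0.668
grip_force: 43.1
```

>>> {"api": "servo_tool", "payload": {"targets": [{"hand": 1,"x": 0,"y": 0,"z": 0.002,"roll": 0},{"hand": 1,"x": 0,"y": 0,"z": 0.004,"roll": 0},{"hand": 1,"x": 0,"y": 0,"z": 0.006,"roll": 0},{"hand": 1,"x": 0,"y": 0,"z": 0.006,"roll": 0},{"hand": 1,"x": 0,"y": 0,"z": 0.006,"roll": 0}]}}

```text
time: 7.0
tool_pos: [0.6193, -0.2999, 0.1444]
tcp_rot: [-3.142, 0.0, 0.0]
wrist_force: [0.3, 0.3, -1.1]
width: 0.667
grip_force: 43.1
```

>>> {"api": "servo_tool", "payload": {"targets": [{"hand": 1,"x": 0,"y": 0,"z": 0.002,"roll": 0},{"hand": 1,"x": 0,"y": 0,"z": 0.004,"roll": 0},{"hand": 1,"x": 0,"y": 0,"z": 0.004,"roll": 0}]}}

```text
time: 7.25
tool_pos: [0.6198, -0.3001, 0.1437]
tcp_rot: [3.141, -0.0, 0.002]
wrist_force: [-2.3, -0.1, 3.2]
width: 0.667
grip_force: 43.4
```

>>> {"api": "servo_tool", "payload": {"targets": [{"hand": 1,"x": 0,"y": 0,"z": 0.002,"roll": 0},{"hand": 1,"x": 0,"y": 0,"z": 0.003,"roll": 0},{"hand": 1,"x": 0,"y": 0,"z": 0.003,"roll": 0}]}}

```text
time: 7.5
tool_pos: [0.62, -0.3002, 0.1437]
tcp_rot: [3.141, 0.0, 0.003]
wrist_force: [-3.0, 1.8, 10.5]
width: 0.666
grip_force: 43.8
```

>>> {"api": "servo_tool", "payload": {"targets": [{"hand": -1,"x": 0,"y": 0,"z": 0,"roll": 0},{"hand": -1,"x": 0,"y": 0,"z": 0,"roll": 0},{"hand": -1,"x": 0,"y": 0,"z": 0,"roll": 0},{"hand": -1,"x": 0,"y": 0,"z": 0,"roll": 0},{"hand": -1,"x": 0,"y": 0,"z": 0,"roll": 0},{"hand": -1,"x": 0,"y": 0,"z": 0,"roll": 0}]}}

```text
time: 8.0
tool_pos: [0.6192, -0.2998, 0.1406]
tcp_rot: [-3.141, 0.0, 0.001]
wrist_force: [-0.1, -0.9, -0.3]
width: 0.998
grip_force: 0.0
```

>>> {"api": "servo_tool", "payload": {"targets": [{"hand": -1,"x": 0,"y": 0,"z": -0.03,"roll": 0},{"hand": -1,"x": 0,"y": 0,"z": -0.08,"roll": 0},{"hand": -1,"x": 0,"y": 0,"z": -0.13,"roll": 0},{"hand": -1,"x": 0,"y": 0,"z": -0.17,"roll": 0},{"hand": -1,"x": 0,"y": 0,"z": -0.17,"roll": 0},{"hand": -1,"x": 0,"y": 0,"z": -0.17,"roll": 0},{"hand": -1,"x": 0,"y": 0,"z": -0.17,"roll": 0}]}}

```text
time: 8.58
tool_pos: [0.6189, -0.2996, 0.2249]
tcp_rot: [-3.141, -0.0, 0.002]
wrist_force: [-0.8, 0.1, -0.5]
width: 0.999
grip_force: 0.0
```

```bash
python3 - <<'E'
from h import *
T=cam("wrist"); im=read_camera("wrist")[:,:,::-1].copy(); im2=read_camera("scene")[:,:,::-1]
for P in((.6155,-.2991,.17),(.5256,-.2946,.11)): cv2.drawMarker(im,tuple(int(a) for a in proj(T,P)),(255,0,0))
u,v=proj(cam("scene"),[.6155,-.2991,.14]).astype(int); cr=cv2.resize(im2[v-60:v+60,u-50:u+50],None,fx=3,fy=3)
cv2.imwrite("pics/w7.png",np.hstack([cv2.resize(im,(480,360)),cr[:360]]))
go(.558,-.0515,.2,0)
E
```

```text
pos [ 0.6183 -0.2994  0.2237] yaw -0.0 t 8.68 tilt [-0.0032  0.0017 -1.    ]
shift [-0.1204 -0.4956  0.0485] roll -0.0 rows 6.1
```

View pics/w7.png

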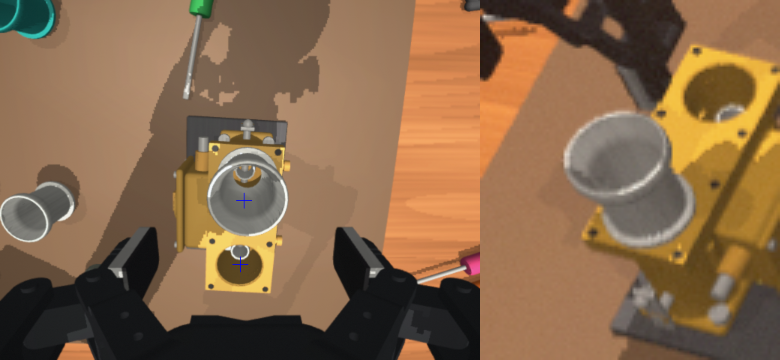

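Tall A is seated, flange flat on the face, with the rim at the predicted spot (about (248,200) in the half-size picture). Next is tall B.

>>> {"api": "servo_tool", "payload": {"targets": [{"hand": -1,"x": -0.125,"y": -0.496,"z": 0,"roll": 0},{"hand": -1,"x": -0.125,"y": -0.496,"z": 0,"roll": 0},{"hand": -1,"x": -0.125,"y": -0.496,"z": 0,"roll": 0},{"hand": -1,"x": -0.125,"y": -0.496,"z": 0,"roll": 0},{"hand": -1,"x": -0.125,"y": -0.496,"z": 0,"roll": 0},{"hand": -1,"x": -0.125,"y": -0.496,"z": 0,"roll": 0},{"hand": -1,"x": -0.125,"y": -0.496,"z": 0,"roll": 0},{"hand": -1,"x": -0.125,"y": -0.496,"z": 0,"roll": 0},{"hand": -1,"x": -0.125,"y": -0.496,"z": 0,"roll": 0},{"hand": -1,"x": -0.125,"y": -0.496,"z": 0,"roll": 0}]}}

```text
time: 9.52
tool_pos: [0.5569, -0.0529, 0.2253]
tcp_rot: [3.141, -0.001, -0.001]
wrist_force: [0.8, -0.9, 0.7]
width: 1.003
grip_force: 0.0
```

```bash
python3 - <<'E'
from h import *
go(.556,-.0515,.039,0)
T=cam("wrist"); im=read_camera("wrist")[:,:,::-1].copy(); cv2.imwrite("pics/w8.png",im)
# rim of tB: fit circle from edges around prediction
g=cv2.GaussianBlur(cv2.cvtColor(im,cv2.COLOR_BGR2GRAY),(5,5),1)
q=proj(T,[.556,-.0515,.068]); 
for c in (cv2.HoughCircles(g,cv2.HOUGH_GRADIENT,1.2,15,param1=100,param2=25,minRadius=32,maxRadius=48)[0] if 1 else []):
    if np.hypot(*(c[:2]-q))<25: print("circ",c,"exp",q.round(1),ray(T,c[:2],.068).round(4))
E
```

```text
pos [ 0.5569 -0.0529  0.2253] yaw -0.04 t 9.52 tilt [-9.e-04 -5.e-04 -1.e+00]
shift [-0.0016 -0.0031  0.3727] roll -0.0002 rows 4.5
circ [322.2     219.00002  35.     ] exp [325.  217.7] [ 0.555  -0.0493]
```

>>> {"api": "servo_tool", "payload": {"targets": [{"hand": -1,"x": -0.002,"y": -0.004,"z": 0.08,"roll": 0},{"hand": -1,"x": -0.002,"y": -0.004,"z": 0.16,"roll": 0},{"hand": -1,"x": -0.002,"y": -0.004,"z": 0.24,"roll": 0},{"hand": -1,"x": -0.002,"y": -0.004,"z": 0.31,"roll": 0},{"hand": -1,"x": -0.002,"y": -0.004,"z": 0.35,"roll": 0},{"hand": -1,"x": -0.002,"y": -0.004,"z": 0.372,"roll": 0},{"hand": -1,"x": -0.002,"y": -0.004,"z": 0.372,"roll": 0},{"hand": -1,"x": -0.002,"y": -0.004,"z": 0.372,"roll": 0},{"hand": -1,"x": -0.002,"y": -0.004,"z": 0.372,"roll": 0}]}}

```text
time: 10.32
tool_pos: [0.5579, -0.0507, 0.0419]
tcp_rot: [3.141, -0.001, 0.005]
wrist_force: [-0.7, 0.6, -0.2]
width: 1.0
grip_force: 0.0
```

>>> {"api": "servo_tool", "payload": {"targets": [{"hand": 1,"x": 0,"y": 0,"z": 0,"roll": 0},{"hand": 1,"x": 0,"y": 0,"z": 0,"roll": 0},{"hand": 1,"x": 0,"y": 0,"z": 0,"roll": 0},{"hand": 1,"x": 0,"y": 0,"z": 0,"roll": 0},{"hand": 1,"x": 0,"y": 0,"z": 0,"roll": 0},{"hand": 1,"x": 0,"y": 0,"z": 0,"roll": 0},{"hand": 1,"x": 0,"y": 0,"z": 0,"roll": 0},{"hand": 1,"x": 0,"y": 0,"z": 0,"roll": 0}]}}

```text
time: 10.98
tool_pos: [0.5576, -0.0501, 0.0424]
tcp_rot: [3.141, 0.001, 0.006]
wrist_force: [-1.4, -0.4, 5.6]
width: 0.667
grip_force: 41.9
```

>>> {"api": "servo_tool", "payload": {"targets": [{"hand": 1,"x": 0,"y": 0,"z": -0.01,"roll": 0},{"hand": 1,"x": 0,"y": 0,"z": -0.03,"roll": 0},{"hand": 1,"x": 0,"y": 0,"z": -0.08,"roll": 0},{"hand": 1,"x": 0,"y": 0,"z": -0.16,"roll": 0},{"hand": 1,"x": 0,"y": 0,"z": -0.24,"roll": 0},{"hand": 1,"x": 0,"y": 0,"z": -0.3,"roll": 0},{"hand": 1,"x": 0,"y": 0,"z": -0.34,"roll": 0},{"hand": 1,"x": 0,"y": 0,"z": -0.34,"roll": 0},{"hand": 1,"x": 0,"y": 0,"z": -0.34,"roll": 0}]}}

```text
time: 11.73
tool_pos: [0.5569, -0.05, 0.2123]
tcp_rot: [3.141, 0.0, 0.007]
wrist_force: [-0.2, 0.3, -1.6]
width: 0.666
grip_force: 43.0
```

```bash
python3 - <<'E'
from h import *
im=read_camera("wrist")[:,:,::-1].copy(); cv2.imwrite("pics/w9.png",im)
a=cv2.imread("pics/w5.png"); 
print("diff vs first held view (centre)",cv2.absdiff(a,im)[280:420,250:410].mean())
# vertical image shift between holds
t=cv2.cvtColor(a,6)[260:440,240:420]; b=cv2.cvtColor(im,6)
r=cv2.matchTemplate(b,t,cv2.TM_CCOEFF_NORMED); print(cv2.minMaxLoc(r)[1:])
go(.529,-.2941,.21,0)
E
```

```text
diff vs first held view (centre) 10.594479166666666
(0.9195377826690674, (210, 69), (240, 258))
pos [ 0.5555 -0.0498  0.2101] yaw 0.0 t 11.78 tilt [ 3.e-04 -0.e+00 -1.e+00]
shift [-5.300e-02  4.886e-01  1.000e-04] roll 0.0 rows 5.9
```

>>> {"api": "servo_tool", "payload": {"targets": [{"hand": 1,"x": -0.02,"y": 0.08,"z": 0,"roll": 0},{"hand": 1,"x": -0.04,"y": 0.16,"z": 0,"roll": 0},{"hand": 1,"x": -0.054,"y": 0.24,"z": 0,"roll": 0},{"hand": 1,"x": -0.054,"y": 0.32,"z": 0,"roll": 0},{"hand": 1,"x": -0.054,"y": 0.4,"z": 0,"roll": 0},{"hand": 1,"x": -0.054,"y": 0.46,"z": 0,"roll": 0},{"hand": 1,"x": -0.054,"y": 0.489,"z": 0,"roll": 0},{"hand": 1,"x": -0.054,"y": 0.489,"z": 0,"roll": 0},{"hand": 1,"x": -0.054,"y": 0.489,"z": 0,"roll": 0},{"hand": 1,"x": -0.054,"y": 0.489,"z": 0,"roll": 0}]}}

```text
time: 12.62
tool_pos: [0.5281, -0.2928, 0.2083]
tcp_rot: [-3.139, -0.0, 0.004]
wrist_force: [-0.4, 0.0, -0.2]
width: 0.664
grip_force: 43.2
```

>>> {"api": "servo_tool", "payload": {"targets": [{"hand": 1,"x": 0,"y": 0,"z": 0,"roll": 0},{"hand": 1,"x": 0,"y": 0,"z": 0,"roll": 0},{"hand": 1,"x": 0,"y": 0,"z": 0,"roll": 0}]}}

```text
time: 12.87
tool_pos: [0.5291, -0.2932, 0.2101]
tcp_rot: [-3.141, -0.003, -0.0]
wrist_force: [-0.0, 0.1, -0.0]
width: 0.666
grip_force: 43.2
```

```bash
python3 -c "
from h import *
go(.5286,-.2945,.150,0)"
```

```text
pos [ 0.5291 -0.2932  0.2101] yaw 0.09 t 12.87 tilt [ 1.e-04  2.e-04 -1.e+00]
shift [-0.001   0.0027  0.1202] roll 0.0005 rows 1.4
```

>>> {"api": "servo_tool", "payload": {"targets": [{"hand": 1,"x": 0,"y": 0.002,"z": 0.03,"roll": 0},{"hand": 1,"x": 0,"y": 0.002,"z": 0.06,"roll": 0},{"hand": 1,"x": 0,"y": 0.002,"z": 0.08,"roll": 0},{"hand": 1,"x": 0,"y": 0.002,"z": 0.095,"roll": 0},{"hand": 1,"x": 0,"y": 0.002,"z": 0.105,"roll": 0},{"hand": 1,"x": 0,"y": 0.002,"z": 0.112,"roll": 0},{"hand": 1,"x": 0,"y": 0.002,"z": 0.118,"roll": 0},{"hand": 1,"x": 0,"y": 0.002,"z": 0.122,"roll": 0},{"hand": 1,"x": 0,"y": 0.002,"z": 0.122,"roll": 0}]}}

```text
time: 13.62
tool_pos: [0.5289, -0.2955, 0.149]
tcp_rot: [-3.142, 0.0, -0.0]
wrist_force: [-0.1, 0.1, -1.0]
width: 0.667
grip_force: 43.2
```

>>> {"api": "servo_tool", "payload": {"targets": [{"hand": 1,"x": 0,"y": 0,"z": 0.003,"roll": 0},{"hand": 1,"x": 0,"y": 0,"z": 0.006,"roll": 0},{"hand": 1,"x": 0,"y": 0,"z": 0.008,"roll": 0},{"hand": 1,"x": 0,"y": 0,"z": 0.01,"roll": 0},{"hand": 1,"x": 0,"y": 0,"z": 0.01,"roll": 0}]}}

```text
time: 14.03
tool_pos: [0.529, -0.2955, 0.1445]
tcp_rot: [3.141, -0.0, 0.001]
wrist_force: [-0.1, 0.1, 1.9]
width: 0.671
grip_force: 43.3
```

>>> {"api": "servo_tool", "payload": {"targets": [{"hand": 1,"x": 0,"y": 0,"z": 0.002,"roll": 0},{"hand": 1,"x": 0,"y": 0,"z": 0.004,"roll": 0},{"hand": 1,"x": 0,"y": 0,"z": 0.004,"roll": 0}]}}

```text
time: 14.28
tool_pos: [0.5292, -0.2955, 0.1444]
tcp_rot: [3.141, -0.0, 0.001]
wrist_force: [-4.0, 2.3, 11.1]
width: 0.665
grip_force: 44.0
```

>>> {"api": "servo_tool", "payload": {"targets": [{"hand": -1,"x": 0,"y": 0,"z": 0,"roll": 0},{"hand": -1,"x": 0,"y": 0,"z": 0,"roll": 0},{"hand": -1,"x": 0,"y": 0,"z": 0,"roll": 0},{"hand": -1,"x": 0,"y": 0,"z": 0,"roll": 0},{"hand": -1,"x": 0,"y": 0,"z": 0,"roll": 0},{"hand": -1,"x": 0,"y": 0,"z": 0,"roll": 0}]}}

```text
time: 14.78
tool_pos: [0.5288, -0.2953, 0.1416]
tcp_rot: [-3.141, 0.0, 0.001]
wrist_force: [-0.1, -0.5, -0.0]
width: 0.998
grip_force: 0.0
```

>>> {"api": "servo_tool", "payload": {"targets": [{"hand": -1,"x": 0,"y": 0,"z": -0.03,"roll": 0},{"hand": -1,"x": 0,"y": 0,"z": -0.08,"roll": 0},{"hand": -1,"x": 0,"y": 0,"z": -0.13,"roll": 0},{"hand": -1,"x": 0,"y": 0,"z": -0.19,"roll": 0},{"hand": -1,"x": 0,"y": 0,"z": -0.24,"roll": 0},{"hand": -1,"x": 0,"y": 0,"z": -0.24,"roll": 0},{"hand": -1,"x": 0,"y": 0,"z": -0.24,"roll": 0}]}}

```text
time: 15.37
tool_pos: [0.53, -0.2961, 0.2645]
tcp_rot: [3.139, -0.0, 0.006]
wrist_force: [-0.5, 0.5, 0.2]
width: 1.0
grip_force: 0.0
```

```bash
python3 - <<'E'
from h import *
im=read_camera("wrist")[:,:,::-1]; im2=read_camera("scene")[:,:,::-1]; cv2.imwrite("pics/w10w.png",im)
u,v=proj(cam("scene"),[.57,-.297,.13]).astype(int); cv2.imwrite("pics/w10.png",cv2.resize(im2[v-75:v+75,u-75:u+75],None,fx=4,fy=4))
T=cam("top")
for p in((177.5,247.8),(185.8,292)):print(ray(T,p,.11).round(4))
go(.51,.282,.26,13)
E
```

```text
[0.5556 0.2917]
[0.468  0.2731]
pos [ 0.5283 -0.2951  0.2609] yaw -0.0 t 15.47 tilt [-1.4e-03  9.0e-04 -1.0e+00]
shift [-0.0367 -1.1542  0.0028] roll -0.0722 rows 13.8
```

View pics/w10.png

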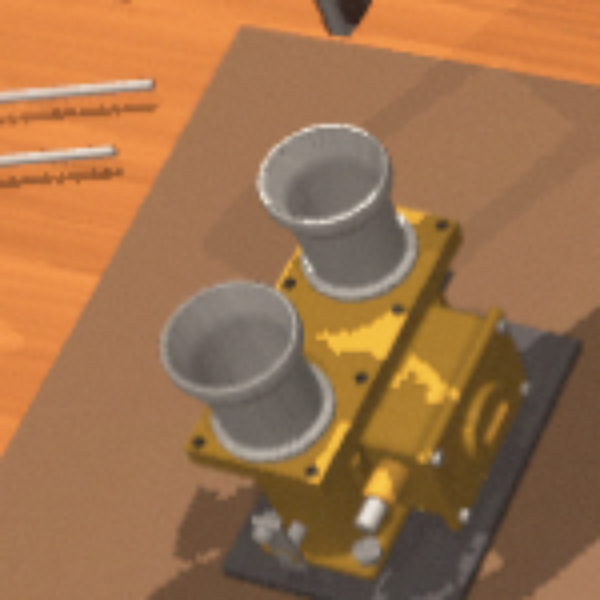

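Both tall trumpets are seated flush on the gold carburettor. Moving between the short ones, then on to the grey carburettor, to measure.

>>> {"api": "servo_tool", "payload": {"targets": [{"hand": -1,"x": 0.02,"y": -0.75,"z": 0,"roll": -0.072},{"hand": -1,"x": 0.02,"y": -0.75,"z": 0,"roll": -0.072},{"hand": -1,"x": 0.02,"y": -0.75,"z": 0,"roll": -0.072},{"hand": -1,"x": 0.02,"y": -0.75,"z": 0,"roll": -0.072},{"hand": -1,"x": 0.02,"y": -0.75,"z": 0,"roll": -0.072},{"hand": -1,"x": 0.02,"y": -0.75,"z": 0,"roll": -0.072},{"hand": -1,"x": 0.02,"y": -0.75,"z": 0,"roll": -0.072},{"hand": -1,"x": 0.02,"y": -0.75,"z": 0,"roll": -0.072},{"hand": -1,"x": 0.02,"y": -0.75,"z": 0,"roll": -0.072},{"hand": -1,"x": 0.02,"y": -0.75,"z": 0,"roll": -0.072}]}}

```text
time: 16.3
tool_pos: [0.5372, 0.0863, 0.2597]
tcp_rot: [-3.116, -0.364, 0.005]
wrist_force: [-0.2, -0.8, -0.7]
width: 1.002
grip_force: 0.0
```

>>> {"api": "servo_tool", "payload": {"targets": [{"hand": -1,"x": 0,"y": 0,"z": 0,"roll": 0},{"hand": -1,"x": 0,"y": 0,"z": 0,"roll": 0},{"hand": -1,"x": 0,"y": 0,"z": 0,"roll": 0}]}}

```text
time: 16.55
tool_pos: [0.5383, 0.0784, 0.2608]
tcp_rot: [3.121, 0.353, -0.003]
wrist_force: [0.1, -0.1, -1.4]
width: 1.003
grip_force: 0.0
```

```bash
python3 - <<'E'
from h import *
T=cam("wrist"); im=read_camera("wrist")[:,:,::-1].copy(); cv2.imwrite("pics/s1.png",im)
for n,P in(("sA",(.5806,.063,.038)),("sB",(.4439,.0984,.038))): print(n,proj(T,P).round(1))
m=(im.max(2)<45).astype(np.uint8); cs,_=cv2.findContours(m,cv2.RETR_EXTERNAL,cv2.CHAIN_APPROX_NONE)
for c in cs:
    if cv2.contourArea(c)>800:
        x,y,w,h=cv2.boundingRect(c); print("blob",x,y,w,h,cv2.minEnclosingCircle(c))
go(.52,.282,.26,12)
E
```

```text
sA [354.1 158.9]
sB [286. 287.]
blob 0 303 640 177 ((319.5, 432.0), 322.9385681152344)
blob 261 254 56 59 ((288.4255065917969, 283.2291259765625), 29.53370475769043)
blob 325 130 60 61 ((354.5, 160.1666717529297), 30.934621810913086)
pos [0.5385 0.0781 0.2611] yaw 12.85 t 16.6 tilt [-1.6e-03 -6.0e-04 -1.0e+00]
shift [ 0.0546 -0.4058  0.002 ] roll 0.0047 rows 4.9
```

>>> {"api": "servo_tool", "payload": {"targets": [{"hand": -1,"x": 0.054,"y": -0.405,"z": 0,"roll": 0.005},{"hand": -1,"x": 0.054,"y": -0.405,"z": 0,"roll": 0.005},{"hand": -1,"x": 0.054,"y": -0.405,"z": 0,"roll": 0.005},{"hand": -1,"x": 0.054,"y": -0.405,"z": 0,"roll": 0.005},{"hand": -1,"x": 0.054,"y": -0.405,"z": 0,"roll": 0.005},{"hand": -1,"x": 0.054,"y": -0.405,"z": 0,"roll": 0.005},{"hand": -1,"x": 0.054,"y": -0.405,"z": 0,"roll": 0.005},{"hand": -1,"x": 0.054,"y": -0.405,"z": 0,"roll": 0.005},{"hand": -1,"x": 0.054,"y": -0.405,"z": 0,"roll": 0.005},{"hand": -1,"x": 0.054,"y": -0.405,"z": 0,"roll": 0.005}]}}

```text
time: 17.43
tool_pos: [0.5203, 0.2811, 0.262]
tcp_rot: [3.124, 0.326, -0.0]
wrist_force: [0.8, -0.1, 0.1]
width: 1.001
grip_force: 0.0
```

```bash
python3 - <<'E'
from h import *
T=cam("wrist"); im=read_camera("wrist")[:,:,::-1].copy(); cv2.imwrite("pics/s2raw.png",im); np.save("T4.npy",T[1])
q=[proj(T,P) for P in((.5556,.2917,.11),(.468,.2731,.11))]; print(np.round(q,1))
for p in q: cv2.drawMarker(im,tuple(int(round(a)) for a in p),(255,0,255),markerSize=8)
x,y=int(q[0][0])-75,int(min(a[1] for a in q))-60; x,y=max(x,0),max(y,0); print("crop",x,y)
cv2.imwrite("pics/s2.png",cv2.resize(im[y:y+240,x:x+200],None,fx=2.5,fy=2.5))
go(.580,.0625,.2,12)
E
```

```text
[[322.8 169.5]
 [323.2 282.8]]
crop 247 109
pos [0.5203 0.2813 0.2621] yaw 11.91 t 17.48 tilt [ 1.e-04 -2.e-04 -1.e+00]
shift [0.0265 0.4528 0.1243] roll -0.0005 rows 5.6
```

View pics/s2.png

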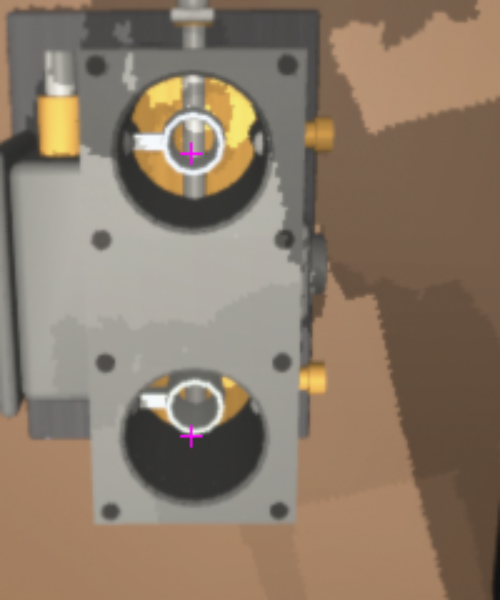

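Grey bores are centred in the crop at (192.5,152) and (194.5,436.5), within 1 mm of the predictions. Going to short A.

>>> {"api": "servo_tool", "payload": {"targets": [{"hand": -1,"x": 0.026,"y": 0.453,"z": 0.12,"roll": 0},{"hand": -1,"x": 0.026,"y": 0.453,"z": 0.12,"roll": 0},{"hand": -1,"x": 0.026,"y": 0.453,"z": 0.12,"roll": 0},{"hand": -1,"x": 0.026,"y": 0.453,"z": 0.12,"roll": 0},{"hand": -1,"x": 0.026,"y": 0.453,"z": 0.12,"roll": 0},{"hand": -1,"x": 0.026,"y": 0.453,"z": 0.12,"roll": 0},{"hand": -1,"x": 0.026,"y": 0.453,"z": 0.12,"roll": 0},{"hand": -1,"x": 0.026,"y": 0.453,"z": 0.12,"roll": 0},{"hand": -1,"x": 0.026,"y": 0.453,"z": 0.12,"roll": 0},{"hand": -1,"x": 0.026,"y": 0.453,"z": 0.12,"roll": 0}]}}

```text
time: 18.32
tool_pos: [0.5799, 0.0649, 0.2027]
tcp_rot: [-3.124, -0.33, -0.002]
wrist_force: [-0.2, 0.1, 0.6]
width: 1.001
grip_force: 0.0
```

```bash
cat >> h.py <<'E'
def black(P):
    T=cam("wrist"); im=read_camera("wrist")[:,:,::-1].copy(); q=proj(T,P); print("exp",q.round(1))
    for th in(45,60,75):
        m=(im.max(2)<th).astype(np.uint8); cs,_=cv2.findContours(m,cv2.RETR_EXTERNAL,cv2.CHAIN_APPROX_NONE)
        for c in cs:
            (a,b),r=cv2.minEnclosingCircle(c)
            if cv2.contourArea(c)>1500 and np.hypot(a-q[0],b-q[1])<40: print(th,"circle",round(a,1),round(b,1),round(r,1),"bbox",cv2.boundingRect(c),ray(T,(a,b),P[2]).round(4))
E
python3 - <<'E'
from h import *
black((.5805,.0627,.038)); go(.580,.0625,.011,12)
E
```

```text
exp [329.9 214.5]
45 circle 331.5 213.7 36.0 bbox (297, 178, 71, 72) [0.5814 0.0616]
60 circle 331.3 213.8 36.3 bbox (297, 178, 71, 73) [0.5813 0.0618]
75 circle 331.1 213.7 36.7 bbox (296, 177, 72, 74) [0.5814 0.0619]
pos [0.5799 0.0652 0.2027] yaw 12.12 t 18.37 tilt [ 1.e-03  4.e-04 -1.e+00]
shift [-0.0013  0.0053  0.3834] roll 0.0007 rows 4.6
```

>>> {"api": "servo_tool", "payload": {"targets": [{"hand": -1,"x": 0.001,"y": 0.006,"z": 0.08,"roll": 0},{"hand": -1,"x": 0.001,"y": 0.006,"z": 0.16,"roll": 0},{"hand": -1,"x": 0.001,"y": 0.006,"z": 0.24,"roll": 0},{"hand": -1,"x": 0.001,"y": 0.006,"z": 0.31,"roll": 0},{"hand": -1,"x": 0.001,"y": 0.006,"z": 0.35,"roll": 0},{"hand": -1,"x": 0.001,"y": 0.006,"z": 0.375,"roll": 0},{"hand": -1,"x": 0.001,"y": 0.006,"z": 0.383,"roll": 0},{"hand": -1,"x": 0.001,"y": 0.006,"z": 0.383,"roll": 0},{"hand": -1,"x": 0.001,"y": 0.006,"z": 0.383,"roll": 0},{"hand": -1,"x": 0.001,"y": 0.006,"z": 0.383,"roll": 0}]}}

```text
time: 19.2
tool_pos: [0.5831, 0.0618, 0.0129]
tcp_rot: [3.124, 0.331, 0.007]
wrist_force: [0.6, -0.2, 0.2]
width: 1.0
grip_force: 0.0
```

>>> {"api": "servo_tool", "payload": {"targets": [{"hand": 1,"x": 0,"y": 0,"z": 0,"roll": 0},{"hand": 1,"x": 0,"y": 0,"z": 0,"roll": 0},{"hand": 1,"x": 0,"y": 0,"z": 0,"roll": 0},{"hand": 1,"x": 0,"y": 0,"z": 0,"roll": 0},{"hand": 1,"x": 0,"y": 0,"z": 0,"roll": 0},{"hand": 1,"x": 0,"y": 0,"z": 0,"roll": 0},{"hand": 1,"x": 0,"y": 0,"z": 0,"roll": 0},{"hand": 1,"x": 0,"y": 0,"z": 0,"roll": 0}]}}

```text
time: 19.87
tool_pos: [0.5821, 0.0614, 0.0124]
tcp_rot: [3.124, 0.33, 0.004]
wrist_force: [-0.8, 0.3, 6.5]
width: 0.666
grip_force: 42.0
```

>>> {"api": "servo_tool", "payload": {"targets": [{"hand": 1,"x": 0,"y": 0,"z": -0.01,"roll": 0},{"hand": 1,"x": 0,"y": 0,"z": -0.03,"roll": 0},{"hand": 1,"x": 0,"y": 0,"z": -0.08,"roll": 0},{"hand": 1,"x": 0,"y": 0,"z": -0.16,"roll": 0},{"hand": 1,"x": 0,"y": 0,"z": -0.24,"roll": 0},{"hand": 1,"x": 0,"y": 0,"z": -0.3,"roll": 0},{"hand": 1,"x": 0,"y": 0,"z": -0.34,"roll": 0},{"hand": 1,"x": 0,"y": 0,"z": -0.34,"roll": 0},{"hand": 1,"x": 0,"y": 0,"z": -0.34,"roll": 0}]}}

```text
time: 20.62
tool_pos: [0.5821, 0.0614, 0.183]
tcp_rot: [3.124, 0.33, 0.007]
wrist_force: [-0.6, -0.5, -1.7]
width: 0.666
grip_force: 42.9
```

```bash
python3 - <<'E'
from h import *
im=read_camera("wrist")[:,:,::-1].copy(); cv2.imwrite("pics/s3.png",im)
for th in (40,60):
    col=(im[:,320:340].max(2)<th).mean(1); r=np.where(col>.5)[0]; print(th,"black row runs",[(g[0],g[-1]) for g in np.split(r,np.where(np.diff(r)>1)[0]+1)])
# world target: object centre 3 mm behind TCP in tool x
a=np.radians(12); go(.5556+.003*np.cos(a),.291+.003*np.sin(a),.19,12)
E
```

```text
40 black row runs [(np.int64(247), np.int64(249)), (np.int64(261), np.int64(274)), (np.int64(329), np.int64(416)), (np.int64(428), np.int64(479))]
60 black row runs [(np.int64(247), np.int64(275)), (np.int64(329), np.int64(417)), (np.int64(427), np.int64(479))]
pos [0.5806 0.0613 0.1807] yaw 12.06 t 20.67 tilt [ 4.e-04  1.e-04 -1.e+00]
shift [ 0.053  -0.4597 -0.0186] roll 0.0003 rows 5.6
```

>>> {"api": "servo_tool", "payload": {"targets": [{"hand": 1,"x": 0.02,"y": -0.08,"z": 0,"roll": 0},{"hand": 1,"x": 0.04,"y": -0.16,"z": 0,"roll": 0},{"hand": 1,"x": 0.051,"y": -0.24,"z": 0,"roll": 0},{"hand": 1,"x": 0.051,"y": -0.32,"z": 0,"roll": 0},{"hand": 1,"x": 0.051,"y": -0.39,"z": 0,"roll": 0},{"hand": 1,"x": 0.051,"y": -0.44,"z": 0,"roll": 0},{"hand": 1,"x": 0.051,"y": -0.459,"z": 0,"roll": 0},{"hand": 1,"x": 0.051,"y": -0.459,"z": 0,"roll": 0},{"hand": 1,"x": 0.051,"y": -0.459,"z": 0,"roll": 0},{"hand": 1,"x": 0.051,"y": -0.459,"z": 0,"roll": 0}]}}

```text
time: 21.5
tool_pos: [0.5576, 0.2896, 0.1793]
tcp_rot: [3.123, 0.329, -0.003]
wrist_force: [0.2, -0.3, -0.9]
width: 0.665
grip_force: 43.0
```

>>> {"api": "servo_tool", "payload": {"targets": [{"hand": 1,"x": 0,"y": 0,"z": 0,"roll": 0},{"hand": 1,"x": 0,"y": 0,"z": 0,"roll": 0},{"hand": 1,"x": 0,"y": 0,"z": 0,"roll": 0}]}}

```text
time: 21.75
tool_pos: [0.5583, 0.2899, 0.1806]
tcp_rot: [3.124, 0.327, 0.0]
wrist_force: [-0.0, -0.6, -0.5]
width: 0.669
grip_force: 43.0
```

```bash
python3 -c "
from h import *
a=np.radians(12); go(.5556+.002*np.cos(a),.291+.002*np.sin(a),.12,12)"
```

```text
pos [0.5583 0.2899 0.1806] yaw 11.96 t 21.75 tilt [ 1.e-04 -1.e-04 -1.e+00]
shift [-0.0009 -0.0033  0.1212] roll -0.0002 rows 1.5
```

>>> {"api": "servo_tool", "payload": {"targets": [{"hand": 1,"x": -0.001,"y": -0.003,"z": 0.03,"roll": 0},{"hand": 1,"x": -0.001,"y": -0.003,"z": 0.06,"roll": 0},{"hand": 1,"x": -0.001,"y": -0.003,"z": 0.08,"roll": 0},{"hand": 1,"x": -0.001,"y": -0.003,"z": 0.095,"roll": 0},{"hand": 1,"x": -0.001,"y": -0.003,"z": 0.105,"roll": 0},{"hand": 1,"x": -0.001,"y": -0.003,"z": 0.112,"roll": 0},{"hand": 1,"x": -0.001,"y": -0.003,"z": 0.118,"roll": 0},{"hand": 1,"x": -0.001,"y": -0.003,"z": 0.122,"roll": 0},{"hand": 1,"x": -0.001,"y": -0.003,"z": 0.122,"roll": 0}]}}

```text
time: 22.5
tool_pos: [0.5572, 0.2926, 0.1195]
tcp_rot: [-3.124, -0.33, -0.0]
wrist_force: [0.3, 0.3, -0.6]
width: 0.666
grip_force: 43.0
```

>>> {"api": "servo_tool", "payload": {"targets": [{"hand": 1,"x": 0,"y": 0,"z": 0.003,"roll": 0},{"hand": 1,"x": 0,"y": 0,"z": 0.006,"roll": 0},{"hand": 1,"x": 0,"y": 0,"z": 0.008,"roll": 0},{"hand": 1,"x": 0,"y": 0,"z": 0.01,"roll": 0},{"hand": 1,"x": 0,"y": 0,"z": 0.01,"roll": 0}]}}

```text
time: 22.92
tool_pos: [0.5571, 0.2925, 0.1145]
tcp_rot: [-3.124, -0.33, -0.0]
wrist_force: [-0.3, -1.0, -0.1]
width: 0.666
grip_force: 43.0
```

>>> {"api": "servo_tool", "payload": {"targets": [{"hand": 1,"x": 0,"y": 0,"z": 0.002,"roll": 0},{"hand": 1,"x": 0,"y": 0,"z": 0.003,"roll": 0},{"hand": 1,"x": 0,"y": 0,"z": 0.003,"roll": 0}]}}

```text
time: 23.17
tool_pos: [0.5572, 0.2926, 0.1144]
tcp_rot: [-3.124, -0.33, -0.001]
wrist_force: [-2.8, -1.5, 5.8]
width: 0.662
grip_force: 43.4
```

>>> {"api": "servo_tool", "payload": {"targets": [{"hand": 1,"x": 0,"y": 0,"z": 0.002,"roll": 0},{"hand": 1,"x": 0,"y": 0,"z": 0.002,"roll": 0}]}}

```text
time: 23.33
tool_pos: [0.5573, 0.2926, 0.1144]
tcp_rot: [-3.124, -0.33, -0.001]
wrist_force: [-5.1, -2.0, 9.5]
width: 0.672
grip_force: 43.8
```

>>> {"api": "servo_tool", "payload": {"targets": [{"hand": -1,"x": 0,"y": 0,"z": 0,"roll": 0},{"hand": -1,"x": 0,"y": 0,"z": 0,"roll": 0},{"hand": -1,"x": 0,"y": 0,"z": 0,"roll": 0},{"hand": -1,"x": 0,"y": 0,"z": 0,"roll": 0},{"hand": -1,"x": 0,"y": 0,"z": 0,"roll": 0},{"hand": -1,"x": 0,"y": 0,"z": 0,"roll": 0}]}}

```text
time: 23.83
tool_pos: [0.557, 0.2924, 0.1117]
tcp_rot: [3.124, 0.33, -0.001]
wrist_force: [-1.2, 0.0, 0.4]
width: 1.003
grip_force: 0.0
```

>>> {"api": "servo_tool", "payload": {"targets": [{"hand": -1,"x": 0,"y": 0,"z": -0.03,"roll": 0},{"hand": -1,"x": 0,"y": 0,"z": -0.08,"roll": 0},{"hand": -1,"x": 0,"y": 0,"z": -0.13,"roll": 0},{"hand": -1,"x": 0,"y": 0,"z": -0.18,"roll": 0},{"hand": -1,"x": 0,"y": 0,"z": -0.18,"roll": 0},{"hand": -1,"x": 0,"y": 0,"z": -0.18,"roll": 0}]}}

```text
time: 24.33
tool_pos: [0.5585, 0.2932, 0.2043]
tcp_rot: [-3.123, -0.33, -0.007]
wrist_force: [-1.4, 0.2, 1.0]
width: 0.995
grip_force: 0.0
```

```bash
python3 - <<'E'
from h import *
black((.5556,.291,.14)); go(.4448,.097,.2,12)
E
```

```text
exp [329.8 261.8]
45 circle 330.3 256.4 51.9 bbox (281, 206, 100, 101) [0.5587 0.2914]
60 circle 329.8 257.5 53.8 bbox (277, 204, 104, 104) [0.558  0.2915]
75 circle 329.8 257.8 54.1 bbox (277, 204, 104, 105) [0.5578 0.2915]
pos [0.5573 0.2926 0.2023] yaw 12.06 t 24.38 tilt [ 9.e-04  4.e-04 -1.e+00]
shift [-0.3018  0.3355  0.0042] roll 0.0003 rows 5.4
```

Short A sits at the expected place. Now short B.

>>> {"api": "servo_tool", "payload": {"targets": [{"hand": -1,"x": -0.302,"y": 0.336,"z": 0,"roll": 0},{"hand": -1,"x": -0.302,"y": 0.336,"z": 0,"roll": 0},{"hand": -1,"x": -0.302,"y": 0.336,"z": 0,"roll": 0},{"hand": -1,"x": -0.302,"y": 0.336,"z": 0,"roll": 0},{"hand": -1,"x": -0.302,"y": 0.336,"z": 0,"roll": 0},{"hand": -1,"x": -0.302,"y": 0.336,"z": 0,"roll": 0},{"hand": -1,"x": -0.302,"y": 0.336,"z": 0,"roll": 0},{"hand": -1,"x": -0.302,"y": 0.336,"z": 0,"roll": 0},{"hand": -1,"x": -0.302,"y": 0.336,"z": 0,"roll": 0},{"hand": -1,"x": -0.302,"y": 0.336,"z": 0,"roll": 0}]}}

```text
time: 25.22
tool_pos: [0.4449, 0.0975, 0.2015]
tcp_rot: [-3.124, -0.331, 0.001]
wrist_force: [-1.0, -0.1, -0.2]
width: 1.003
grip_force: 0.0
```

```bash
python3 - <<'E'
from h import *
black((.4445,.0975,.038)); go(.4445,.0975,.011,12)
E
```

```text
exp [327.  215.2]
45 circle 328.3 215.0 36.0 bbox (294, 179, 70, 72) [0.4449 0.0965]
60 circle 328.0 215.0 36.5 bbox (294, 179, 70, 73) [0.4448 0.0968]
75 circle 327.9 215.2 36.8 bbox (292, 179, 72, 73) [0.4447 0.0968]
pos [0.445  0.0975 0.2016] yaw 12.13 t 25.27 tilt [-6.e-04  2.e-04 -1.e+00]
shift [-0.0007 -0.      0.3813] roll 0.0007 rows 4.6
```

>>> {"api": "servo_tool", "payload": {"targets": [{"hand": -1,"x": 0,"y": 0.001,"z": 0.08,"roll": 0},{"hand": -1,"x": 0,"y": 0.001,"z": 0.16,"roll": 0},{"hand": -1,"x": 0,"y": 0.001,"z": 0.24,"roll": 0},{"hand": -1,"x": 0,"y": 0.001,"z": 0.31,"roll": 0},{"hand": -1,"x": 0,"y": 0.001,"z": 0.35,"roll": 0},{"hand": -1,"x": 0,"y": 0.001,"z": 0.372,"roll": 0},{"hand": -1,"x": 0,"y": 0.001,"z": 0.38,"roll": 0},{"hand": -1,"x": 0,"y": 0.001,"z": 0.38,"roll": 0},{"hand": -1,"x": 0,"y": 0.001,"z": 0.38,"roll": 0},{"hand": -1,"x": 0,"y": 0.001,"z": 0.38,"roll": 0}]}}

```text
time: 26.1
tool_pos: [0.4467, 0.0967, 0.0138]
tcp_rot: [-3.124, -0.33, -0.006]
wrist_force: [0.5, 0.1, 0.7]
width: 1.002
grip_force: 0.0
```

>>> {"api": "servo_tool", "payload": {"targets": [{"hand": 1,"x": 0,"y": 0,"z": 0,"roll": 0},{"hand": 1,"x": 0,"y": 0,"z": 0,"roll": 0},{"hand": 1,"x": 0,"y": 0,"z": 0,"roll": 0},{"hand": 1,"x": 0,"y": 0,"z": 0,"roll": 0},{"hand": 1,"x": 0,"y": 0,"z": 0,"roll": 0},{"hand": 1,"x": 0,"y": 0,"z": 0,"roll": 0},{"hand": 1,"x": 0,"y": 0,"z": 0,"roll": 0},{"hand": 1,"x": 0,"y": 0,"z": 0,"roll": 0}]}}

```text
time: 26.77
tool_pos: [0.4458, 0.0964, 0.0135]
tcp_rot: [-3.124, -0.33, -0.004]
wrist_force: [-1.6, -0.5, 7.0]
width: 0.667
grip_force: 41.9
```

>>> {"api": "servo_tool", "payload": {"targets": [{"hand": 1,"x": 0,"y": 0,"z": -0.01,"roll": 0},{"hand": 1,"x": 0,"y": 0,"z": -0.03,"roll": 0},{"hand": 1,"x": 0,"y": 0,"z": -0.08,"roll": 0},{"hand": 1,"x": 0,"y": 0,"z": -0.16,"roll": 0},{"hand": 1,"x": 0,"y": 0,"z": -0.24,"roll": 0},{"hand": 1,"x": 0,"y": 0,"z": -0.3,"roll": 0},{"hand": 1,"x": 0,"y": 0,"z": -0.34,"roll": 0},{"hand": 1,"x": 0,"y": 0,"z": -0.34,"roll": 0},{"hand": 1,"x": 0,"y": 0,"z": -0.34,"roll": 0}]}}

```text
time: 27.52
tool_pos: [0.4458, 0.0963, 0.1843]
tcp_rot: [-3.124, -0.33, -0.007]
wrist_force: [-0.3, 0.7, -1.2]
width: 0.666
grip_force: 42.9
```

```bash
python3 - <<'E'
from h import *
im=read_camera("wrist")[:,:,::-1].copy(); cv2.imwrite("pics/s4.png",im)
for th in (40,60):
    col=(im[:,320:340].max(2)<th).mean(1); r=np.where(col>.5)[0]; print(th,[(int(g[0]),int(g[-1])) for g in np.split(r,np.where(np.diff(r)>1)[0]+1)])
a=np.radians(12); go(.468+.002*np.cos(a),.272+.002*np.sin(a),.19,12)
E
```

```text
40 [(248, 249), (261, 273), (329, 415), (428, 479)]
60 [(247, 275), (329, 415), (428, 479)]
pos [0.4445 0.0961 0.1824] yaw 12.06 t 27.57 tilt [ 9.e-04  1.e-04 -1.e+00]
shift [ 0.1235 -0.3342 -0.0151] roll 0.0003 rows 4.3
```

>>> {"api": "servo_tool", "payload": {"targets": [{"hand": 1,"x": 0.02,"y": -0.06,"z": 0,"roll": 0},{"hand": 1,"x": 0.04,"y": -0.12,"z": 0,"roll": 0},{"hand": 1,"x": 0.07,"y": -0.19,"z": 0,"roll": 0},{"hand": 1,"x": 0.1,"y": -0.26,"z": 0,"roll": 0},{"hand": 1,"x": 0.115,"y": -0.31,"z": 0,"roll": 0},{"hand": 1,"x": 0.123,"y": -0.335,"z": 0,"roll": 0},{"hand": 1,"x": 0.123,"y": -0.335,"z": 0,"roll": 0},{"hand": 1,"x": 0.123,"y": -0.335,"z": 0,"roll": 0},{"hand": 1,"x": 0.123,"y": -0.335,"z": 0,"roll": 0},{"hand": 1,"x": 0.123,"y": -0.335,"z": 0,"roll": 0}]}}

```text
time: 28.4
tool_pos: [0.4693, 0.2713, 0.1813]
tcp_rot: [3.123, 0.328, -0.002]
wrist_force: [1.1, -0.3, -0.2]
width: 0.666
grip_force: 42.9
```

>>> {"api": "servo_tool", "payload": {"targets": [{"hand": 1,"x": 0,"y": 0,"z": 0,"roll": 0},{"hand": 1,"x": 0,"y": 0,"z": 0,"roll": 0},{"hand": 1,"x": 0,"y": 0,"z": 0,"roll": 0}]}}

```text
time: 28.65
tool_pos: [0.4699, 0.2721, 0.1822]
tcp_rot: [-3.124, -0.328, -0.001]
wrist_force: [-0.5, -0.1, -1.5]
width: 0.667
grip_force: 42.9
```

```bash
python3 -c "
from h import *
a=np.radians(12); go(.468+.002*np.cos(a),.2725+.002*np.sin(a),.12,12)"
```

```text
pos [0.4699 0.2721 0.1822] yaw 12.0 t 28.65 tilt [ 3.e-04  1.e-04 -1.e+00]
shift [ 0.0004 -0.0016  0.1244] roll -0.0 rows 1.5
```

>>> {"api": "servo_tool", "payload": {"targets": [{"hand": 1,"x": 0,"y": -0.001,"z": 0.03,"roll": 0},{"hand": 1,"x": 0,"y": -0.001,"z": 0.06,"roll": 0},{"hand": 1,"x": 0,"y": -0.001,"z": 0.08,"roll": 0},{"hand": 1,"x": 0,"y": -0.001,"z": 0.095,"roll": 0},{"hand": 1,"x": 0,"y": -0.001,"z": 0.105,"roll": 0},{"hand": 1,"x": 0,"y": -0.001,"z": 0.113,"roll": 0},{"hand": 1,"x": 0,"y": -0.001,"z": 0.12,"roll": 0},{"hand": 1,"x": 0,"y": -0.001,"z": 0.124,"roll": 0},{"hand": 1,"x": 0,"y": -0.001,"z": 0.124,"roll": 0}]}}

```text
time: 29.4
tool_pos: [0.4697, 0.2733, 0.1199]
tcp_rot: [3.124, 0.33, -0.0]
wrist_force: [0.2, -0.4, -0.1]
width: 0.668
grip_force: 43.0
```

>>> {"api": "servo_tool", "payload": {"targets": [{"hand": 1,"x": 0,"y": 0,"z": 0.003,"roll": 0},{"hand": 1,"x": 0,"y": 0,"z": 0.006,"roll": 0},{"hand": 1,"x": 0,"y": 0,"z": 0.008,"roll": 0},{"hand": 1,"x": 0,"y": 0,"z": 0.01,"roll": 0},{"hand": 1,"x": 0,"y": 0,"z": 0.01,"roll": 0}]}}

```text
time: 29.82
tool_pos: [0.4698, 0.2734, 0.1155]
tcp_rot: [-3.124, -0.33, -0.0]
wrist_force: [-1.8, 0.2, 2.3]
width: 0.664
grip_force: 43.2
```

>>> {"api": "servo_tool", "payload": {"targets": [{"hand": 1,"x": 0,"y": 0,"z": 0.002,"roll": 0},{"hand": 1,"x": 0,"y": 0,"z": 0.003,"roll": 0},{"hand": 1,"x": 0,"y": 0,"z": 0.003,"roll": 0}]}}

```text
time: 30.07
tool_pos: [0.4698, 0.2734, 0.1155]
tcp_rot: [-3.124, -0.33, -0.0]
wrist_force: [-4.9, -2.3, 11.5]
width: 0.665
grip_force: 43.9
```

Contact is at the expected height (grasp z 0.0135 + 0.102 = 0.1155). Releasing, then retreating.

>>> {"api": "servo_tool", "payload": {"targets": [{"hand": -1,"x": 0,"y": 0,"z": 0,"roll": 0},{"hand": -1,"x": 0,"y": 0,"z": 0,"roll": 0},{"hand": -1,"x": 0,"y": 0,"z": 0,"roll": 0},{"hand": -1,"x": 0,"y": 0,"z": 0,"roll": 0},{"hand": -1,"x": 0,"y": 0,"z": 0,"roll": 0},{"hand": -1,"x": 0,"y": 0,"z": 0,"roll": 0}]}}

```text
time: 30.57
tool_pos: [0.4695, 0.2732, 0.1132]
tcp_rot: [3.124, 0.33, -0.001]
wrist_force: [-0.7, -0.1, -0.6]
width: 0.998
grip_force: 0.0
```

>>> {"api": "servo_tool", "payload": {"targets": [{"hand": -1,"x": 0,"y": 0,"z": -0.03,"roll": 0},{"hand": -1,"x": 0,"y": 0,"z": -0.08,"roll": 0},{"hand": -1,"x": 0,"y": 0,"z": -0.13,"roll": 0},{"hand": -1,"x": 0,"y": 0,"z": -0.2,"roll": 0},{"hand": -1,"x": 0,"y": 0,"z": -0.24,"roll": 0},{"hand": -1,"x": 0,"y": 0.08,"z": -0.24,"roll": 0},{"hand": -1,"x": 0,"y": 0.16,"z": -0.24,"roll": 0},{"hand": -1,"x": 0,"y": 0.24,"z": -0.24,"roll": 0},{"hand": -1,"x": 0,"y": 0.3,"z": -0.24,"roll": 0},{"hand": -1,"x": 0,"y": 0.3,"z": -0.24,"roll": 0}]}}

```text
time: 31.4
tool_pos: [0.5018, 0.122, 0.2335]
tcp_rot: [3.122, 0.323, 0.001]
wrist_force: [-0.2, 1.0, -0.7]
width: 0.999
grip_force: 0.0
```

>>> {"api": "servo_tool", "payload": {"targets": [{"hand": -1,"x": 0,"y": 0,"z": 0,"roll": 0},{"hand": -1,"x": 0,"y": 0,"z": 0,"roll": 0},{"hand": -1,"x": 0,"y": 0,"z": 0,"roll": 0}]}}

```text
time: 31.65
tool_pos: [0.5008, 0.1275, 0.2334]
tcp_rot: [-3.124, -0.331, 0.0]
wrist_force: [-0.3, -0.5, -0.6]
width: 0.997
grip_force: 0.0
```

```bash
python3 - <<'E'
from h import *
im=read_camera("scene")[:,:,::-1]; t=read_camera("top")[:,:,::-1]
a=cv2.resize(im[160:320,420:560],None,fx=2.85,fy=2.85); b=cv2.resize(t[110:370,120:520],(400,260))
h=a.shape[0]; c=np.zeros((h,400,3),np.uint8); c[:260]=b; cv2.imwrite("pics/end.png",np.hstack([a,c]))
print(bot.read_state()["wrist_force"],bot.read_state()["time"])
E
```

```text
[-0.04061322 -0.06043185  0.05524503] 31.75
```

View pics/end.png

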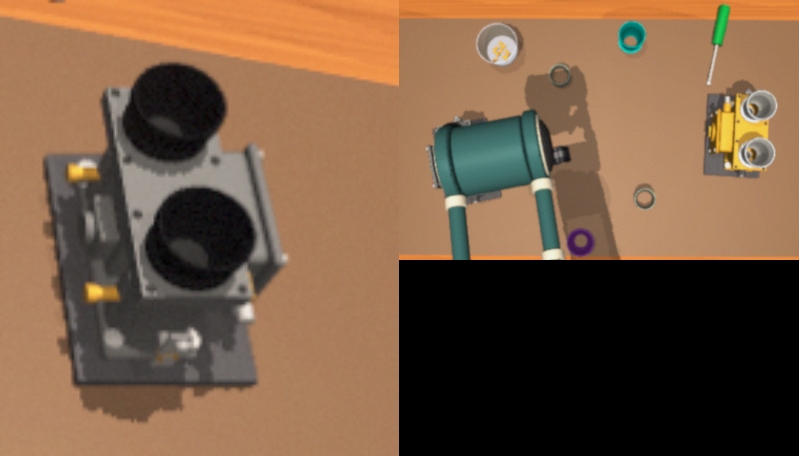

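Both black trumpets sit upright and flush on the grey carburettor and both tall ones on the gold. The sleeves, driver, pot and decoys have not moved. Handing in.

```bash
python3 -c "
from workcell import ticket
print(ticket.finish_job())"
```

```text
the job is handed in; nothing more can be done
None
```

The job is handed in at about 32 s of the 112 s allowed: the final pictures show both tall trumpets seated on the gold carburettor and both short black ones on the grey, with everything else left in place; no verdict came back.

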